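Line the washed jars up under the drying shelf

ROBOT

A 6-joint arm with a two-finger parallel gripper is mounted at the origin on the work surface. World frame = base frame: x ahead of the robot, y to its left, z up, the work surface at z = 0. Lengths are in m, angles in rad, forces in N, time in s.
With the tool pointing down it reaches from about 0.325 to 0.85 m from the base axis. Payload 15.5 kg.
Tool frame: the origin (TCP) lies at the very end of the fingers, on their centre line; the grasp point (between the pads) lies 19 mm behind it; z points along the fingers, y is the line along which they close (so a half turn about z gives the same grasp; the last joint's range is limited). The gripper opens to 91 mm and grips with 3 to 60 N. Pads are 32 mm wide; open, the fingers measure 118 mm over their backs; the gripper's body (76 mm by 178 mm) begins 60 mm behind the grasp point.
Start: joints at [-1.353, 0.494, 1.345, -0, 1.302, -0.096], TCP at [0.192, -0.595, 0.214] pointing down, gripper open.
Joint ranges: [-2.91, 2.91], [-0.82, 2.16], [0.22, 2.67], [-1.22, 4.37], [0.12, 2.79], [-3.08, 3.08]. Speed limits (rad/s): [1.89, 1.89, 2.57, 3.01, 3.01, 3.01].

INTERFACE

Orientations are given as a 3x3 rotation matrix whose columns are the frame's x, y, z axes.
In Python, from rig import env gives the robot as it stands. The module is installed in compiled form; this text tells all that it offers.
- The arm moves only by the tool send_rows, never from a script. Its argument "deltas" is a list of rows, each a list of 6 numbers: the shift along the tool's x, y, z in units of 30 mm (1.0 is 30 mm), then the turn, a rotation vector about the tool's x, y, z in units of 5 degrees (1.0 is 5 degrees). A call has 1 to 20 rows; each row is the pose to reach, as a shift and turn from the pose commanded when the call began, along the tool's axes at that moment; what a row does not reach only later rows make up. A row lasts 1/12 s, in which the tool goes at most 41.7 mm and 7.16 degrees, less where a joint would pass 70% of its speed; a pose out of reach is approached as far as the arm can. A call with a gripper value outside its range is refused whole. "hand" is the finger opening in mm, from 0 to 91.2, set as the call begins (left out, the last holds). The fingers move at their own pace and stop on an object; "force" is the grip in N (left out, the last holds). Time passes only in rows, so rows that repeat a pose let the fingers close. It gives the time, the measured TCP pose, the force, the opening and the grip force at its end, in the units of the state.
- env.state(): the state, without advancing time (a new reading comes with each control period).
- env.camera(name): name is "scene" or "top"; returns a dict with "image" (420x560x3 uint8, blue, green, red), "range_z" (420x560 float32, m along the optical axis (not along the pixel's ray), 0 where there is no reading), "fx", "fy", "cx", "cy" (pixels), "k1" (the pictures are not rectified: a ray, as slopes to the right and down, at radius r is drawn at 1 + k1 r^2 times it, then the intrinsics apply), "origin" and "orientation" of the camera in the world. Camera axes: x right, y up, looking along -z (the intrinsics and any distortion apply to the point x, -y, -z); pixel columns grow to the right and rows downward; lengths in m; the calibration is good to about 2 mm. A picture is of the moment at which its call begins.
- env.sign_off(): hands the job in; it is judged then, once.
The state is a dict: "time": time; "joint_pos": joint angles; "qvel": joint speeds; "effort": joint torques, N m; "position": TCP position; "tool_rot": TCP orientation; "force": force on the tool from outside, world axes, zero at the start; "wrist_torque": the same for the moment, N m; "width": finger opening in m; "gripper_force": force on a finger pad.
Only numpy, scipy, OpenCV 4.12 (cv2) and the standard library are available. Lean on these libraries where they do the work, as an engineer would, in place of code of your own. Each camera call takes 0.05 s, during which the arm holds its last target. There are 200 camera calls.

TASK

First push the pulled-out white cutting board in along its guides under the wire drying shelf until you feel it seated firmly against its hidden stop, without ramming it. Then stand every washed glass jar upright on the board in front of the shelf, take the squeegee and with its straight edge push them all together back until they stand wholly under the shelf in one straight row along the shelf's front edge, and lay the squeegee back flat on its black mat as it lay. The board must stay home against its stop, no jar may be knocked over, and the mug and spatula stay where they are.

Things in the scene. Friction and masses are not known exactly. Their poses are not given: they have to be found in the camera images.
- rack: Fixed wire drying shelf: 12 mm posts at x = 0 and 160, y = -225 and +225 mm; 165 mm clear under it, top at 177. Origin on the table under the middle of its front edge; x points in under the shelf, away from the robot, y along the edge. At the back a full-width grey rail (x = 105 to 178, 20 to 42 mm above the table): the board slides in beneath it, jars cannot pass it.
- board: White plastic cutting board, loose, 300 (x) by 380 (y) by 14 mm thick, 1 kg, lying half pulled out towards the robot. Origin at the centre of its underside, axes as the shelf's. Takes 3 to 6 N to slide in along x between two low guides under the shelf (12 mm high, inner faces at y = -194 and +194 of the shelf, from x = -20).
- board_front (a point): Middle of the board's front edge (the long edge nearest the robot), half-way up its thickness (7 mm above the table).
- stop (a joint): Sprung rubber stop, hidden low under the shelf below the grey rail, that the board's back edge meets; somewhere 115 to 140 mm in behind the shelf's front edge, different every time, position not given. Value 0 when free, grows in metres as the board presses it, 0.006 when fully in (about 1.2 N of spring, then solid). The board's own friction on the table keeps it pressed in.
- mat: Fixed black rubber mat on the left of the table, 200 (x) by 350 (y) by 4 mm, resting place of the squeegee. Origin at the centre of its underside.
- squeegee_grip (a point): Point in the middle of the handle of a T-shaped squeegee (0.28 kg), 16 mm above its underside. Handle: blue bar 24 mm wide (y), 32 mm high, from x = -48 to +108 mm of this point. At x = 108 to 120 the orange hard silicone blade, 320 mm long (y), 36 mm high, its underside level with the handle's. x points from handle to blade, z up. It lies flat on the mat, with the handle lengthwise along the mat's x.
- squeegee_edge (a point): Centre of the straight front face of the squeegee's blade (120 mm ahead of the grip point, 18 mm above its underside); the face is normal to x and runs 160 mm to each side along y.
- mug: Bystander: blue ceramic mug, 72 mm wide, 85 high. Origin at the centre of its underside.
- spatula: Bystander: red silicone spatula, 260 mm long, lying along its x.
- jar1_mid (a point): Centre, half-way up, of a clear glass jar with a red lid: upright cylinder 58 mm in diameter, 90 mm high, 230 g or up to 20 % more or less, heavy-bottomed (friction 0.5 to 0.7); z up. Absent in some runs.
- jar2_mid (a point): Centre, half-way up, of a clear glass jar with a yellow lid: upright cylinder 58 mm in diameter, 96 mm high, 240 g or up to 20 % more or less, heavy-bottomed (friction 0.5 to 0.7); z up. Absent in some runs.
- jar3_mid (a point): Centre, half-way up, of a clear glass jar with a green lid: upright cylinder 58 mm in diameter, 102 mm high, 250 g or up to 20 % more or less, heavy-bottomed (friction 0.5 to 0.7); z up. Absent in some runs.
- jar4_mid (a point): Centre, half-way up, of a clear glass jar with a blue lid: upright cylinder 58 mm in diameter, 108 mm high, 260 g or up to 20 % more or less, heavy-bottomed (friction 0.5 to 0.7); z up. Absent in some runs.
- jar5_mid (a point): Centre, half-way up, of a clear glass jar with a black lid: upright cylinder 58 mm in diameter, 114 mm high, 270 g or up to 20 % more or less, heavy-bottomed (friction 0.5 to 0.7); z up. Absent in some runs.
There are look-alikes about, which are no part of the job. Leave any orange look-alike of the part that bears jar3_mid alone. What is shaped like the part that bears jar2_mid but pink is not meant.

How it is judged:
By the outcome, as a careful person would: the job done as asked, in the order asked, and still so for the second after the job is handed in, with the robot touching nothing.
Of jar1, jar2, jar3, jar4, jar5 only 3 to 4 are there at a start; the rules pass over those that are not, and their reading is None.
At some moment in a run one of jar1, jar2, jar3, jar4, jar5 may be knocked a few centimetres aside while the robot is not near it.
It also fails if it takes over 210 s, if anything falls off the work surface, if the arm or the gripper's body presses on something with over 40 N, if the wrist force passes 120 N, or if a joint passes its speed limit or range.

## Working session

There is one attempt and no reset: what is moved stays moved. The work goes in short steps, Python scripts to look and compute and a tool call to move; the robot and the scene stay as the last step left them, time stands still between calls to the robot, and variables do not carry over. Pictures are saved under pics/ and viewed, at most 14 in all, crops included, and the job is handed in when it is done.

Besides the shell and the picture viewer there is one more tool, called after "Request:" by a JSON object that holds its "fn" and its "kwargs", one argument or row to a line. send_rows: Moves the arm, as the interface text tells. Its arguments: {"type":"object","properties":{"deltas":{"type":"array"},"hand":{"type":"number"},"force":{"type":"number"}},"required":["deltas"]}

```bash
mkdir -p pics; cat > h.py <<'E'
import numpy as np, cv2
from rig import env
def cam(n):
    c=env.camera(n); c['image']=np.array(c['image']); c['R']=np.array(c['orientation']).reshape(3,3); c['o']=np.array(c['origin']); return c
def pts(c):
    "world xyz per pixel from range"
    K=np.array([[c['fx'],0,c['cx']],[0,c['fy'],c['cy']],[0,0,1.]])
    v,u=np.mgrid[0:420,0:560].astype(float)
    n=cv2.undistortPoints(np.stack([u.ravel(),v.ravel()],1)[:,None],K,np.array([c['k1'],0,0,0,0.])).reshape(-1,2)
    d=np.stack([n[:,0],-n[:,1],-np.ones(len(n))],1)@c['R'].T
    return d.reshape(420,560,3)
def cloud(c):
    d=pts(c); return c['o']+d*c['range_z'][...,None]
def plane(c,u,v,z):
    d=pts(c)[int(round(v)),int(round(u))]; return c['o']+d*(z-c['o'][2])/d[2]
E
python3 - <<'E'
from h import *
for n in('top','scene'):
    c=cam(n); cv2.imwrite(f'pics/{n}0.png',c['image']); np.savez(f'{n}0.npz',**c)
    print(n,c['o'],c['R'].round(3).tolist(),c['fx'],c['k1'])
s=env.state();print(s)
E
```

```text
top [ 0.38106493 -0.03276873  1.44286594] [[-0.017, 0.993, -0.114], [-1.0, -0.017, 0.002], [-0.0, 0.114, 0.994]] 443.5213307456061 0.026867107871741777
scene [ 1.00358158 -0.82181035  1.24103135] [[0.858, -0.402, 0.321], [0.514, 0.681, -0.522], [-0.009, 0.613, 0.79]] 523.4314938494261 -0.14756373235530973
{'time': 0.1, 'joint_pos': array([-1.35351780e+00,  4.94108204e-01,  1.34606469e+00, -4.36084629e-05,
        1.30248856e+00, -9.55164973e-02]), 'qvel': array([ 0.00054721, -0.00092075, -0.00278227,  0.00059347,  0.00195308,
        0.00058594]), 'effort': array([ 1.88801212e-03, -8.80237699e+01, -3.82540834e+01,  7.05767702e-02,
        4.83457732e-02, -2.95715154e-05]), 'position': array([ 0.19223048, -0.5943489 ,  0.21340739]), 'tool_rot': array([[ 9.51473650e-01,  3.07730109e-01, -2.71462140e-04],
       [ 3.07730223e-01, -9.51473089e-01,  1.03459769e-03],
       [ 6.00879392e-05, -1.06792955e-03, -9.99999428e-01]]), 'force': array([-0.35795569, -0.18076063,  0.47079573]), 'wrist_torque': array([ 0.0293139 , -0.08373166, -0.00150178]), 'gripper_force': 0.0, 'width': 0.09146825542416306}
```

View pics/top0.png

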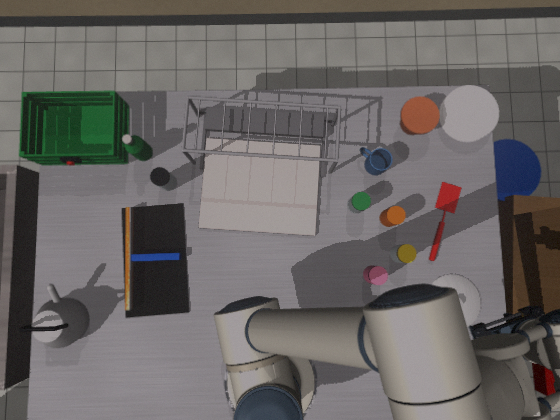

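View pics/scene0.png

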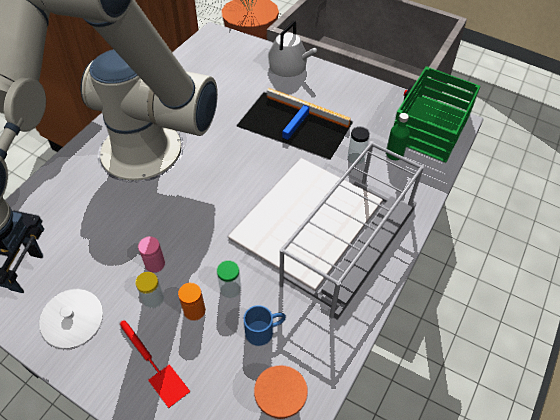

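The top view shows the board pulled out at (260,185) under the shelf and the squeegee on its mat at (155,257), blade on the left. The jar lids are green (361,201), yellow (406,253) and black (160,176). Look-alikes are orange (396,216) and pink (376,275). The mug is at (377,160). In the scene view all the jars stand upright. The arm may be hiding a fourth.

```bash
cat >> h.py <<'E'
# lids: hue lo,hi ; heights
LID={'red':(0,4,.09),'yellow':(20,32,.096),'green':(50,80,.102),'blue':(100,125,.108),'black':(0,180,.114)}
def jars(c,P=None):
    "centre of blobs of each lid colour at the lid height (top camera)"
    P=cloud(c); hsv=cv2.cvtColor(c['image'],cv2.COLOR_BGR2HSV); H,S,V=cv2.split(hsv); out=[]
    for n,(a,b,h) in LID.items():
      for base in (0,.014):
        m=(abs(P[...,2]-h-base)<.006)
        m&=(V<60)&(S<110) if n=='black' else (H>=a)&(H<=b)&(S>110)
        k,l,st,ce=cv2.connectedComponentsWithStats(m.astype(np.uint8))
        for i in range(1,k):
            if st[i,4]>60:
                p=plane(c,*ce[i],h+base); out.append((n,base,ce[i].round(0).tolist(),st[i,2:].tolist(),p.round(4).tolist()))
    return out
E
python3 - <<'E'
from h import *
c=cam('top'); P=cloud(c)
for o in jars(c): print(o)
print('table z',np.median(P[300:310,100:110,2]) ,P[245,140],P[257,155])
# board
img=c['image']; hsv=cv2.cvtColor(img,cv2.COLOR_BGR2HSV)
m=(abs(P[...,2]-.014)<.005)&(hsv[...,2]>150)
m[:,:190]=0;m[:,330:]=0;m[:120]=0;m[245:]=0
q=P[m][:,:2]; 
hull=cv2.minAreaRect(q.astype(np.float32)*1000); print('board',hull, m.sum())
# row-wise edges of board in front region
e=[]
for u in range(210,315,5):
    col=np.where(m[:,u])[0]; e.append(P[col.max(),u,:2])
e=np.array(e);f=np.polyfit(e[:,1],e[:,0],1);print('front edge x=',f, 'resid',np.abs(np.polyval(f,e[:,1])-e[:,0]).max())
for side in(0,1):
    e=np.array([P[v,[np.where(m[v])[0].min(),np.where(m[v])[0].max()][side],:2] for v in range(180,225,5)])
    print('side',np.polyfit(e[:,0],e[:,1],1),e.round(3).tolist()[::3])
# shelf
m=(P[...,2]>.168)&(P[...,2]<.185); m[:,:180]=0;m[:,350:]=0;m[:85]=0;m[180:]=0
q=P[m]; print('shelf',m.sum(),cv2.minAreaRect(q[:,:2].astype(np.float32)*1000))
# squeegee
m=(hsv[...,0]>100)&(hsv[...,0]<125)&(hsv[...,1]>150);m[:,:115]=0;m[:,200:]=0;m[:240]=0;m[280:]=0
print('handle',cv2.minAreaRect(P[m][:,:2].astype(np.float32)*1000),np.median(P[m][:,2]))
m=(hsv[...,0]>5)&(hsv[...,0]<25)&(hsv[...,1]>80)&(P[...,2]>.025)&(P[...,2]<.055);m[:,:110]=0;m[:,150:]=0;m[:190]=0;m[330:]=0
print('blade',cv2.minAreaRect(P[m][:,:2].astype(np.float32)*1000),np.median(P[m][:,2]),m.sum())
m=(P[...,2]<.01)&(hsv[...,2]<50);m[:,:115]=0;m[:,200:]=0;m[:190]=0;m[330:]=0
print('mat',cv2.minAreaRect(P[m][:,:2].astype(np.float32)*1000))
E
```

```text
('yellow', 0, [406.0, 253.0], [19, 19, 267], [0.3876, -0.4165, 0.096])
('green', 0, [361.0, 201.0], [19, 18, 253], [0.547, -0.2862, 0.102])
('green', 0.014, [134.0, 147.0], [18, 17, 78], [0.7226, 0.4025, 0.116])
('black', 0, [26.0, 118.0], [15, 57, 140], [0.8181, 0.7323, 0.114])
('black', 0, [69.0, 159.0], [19, 5, 71], [0.6887, 0.5984, 0.114])
('black', 0, [159.0, 176.0], [20, 19, 255], [0.6321, 0.3261, 0.114])
table z 0.0009045875888735733 [ 0.42829008  0.41561576 -0.00233826] [0.38858964 0.35649213 0.03430573]
board ((613.6884765625, 25.32366943359375), (374.94256591796875, 296.21600341796875), 85.10921478271484) 8542
front edge x= [0.08610584 0.46570329] resid 0.0035537630303927314
side [-0.09867358  0.27141433] [[0.635, 0.209], [0.586, 0.213], [0.537, 0.219]]
side [-0.05714613 -0.12303046] [[0.629, -0.159], [0.58, -0.154], [0.531, -0.153]]
shelf 1845 ((757.701904296875, 11.884368896484375), (459.7282409667969, 172.01278686523438), 85.32386779785156)
handle ((387.3492431640625, 199.41485595703125), (464.5175476074219, 21.948999404907227), 88.97727966308594) 0.03597392784921616
blade ((389.33367919921875, 441.96844482421875), (317.1126708984375, 15.7665433883667), 1.1030482053756714) 0.04023307377940655 424
mat ((382.6177978515625, 366.6783142089844), (348.0006408691406, 201.37098693847656), 3.5383057594299316)
```

```bash
cat >> h.py <<'E'
A=np.radians(-4.75); F0=np.array([.678,.0184])
def S(x,y): "shelf mm -> world"; return F0+np.array([[np.cos(A),-np.sin(A)],[np.sin(A),np.cos(A)]])@[x/1e3,y/1e3]
def toS(p): return (np.array([[np.cos(A),np.sin(A)],[-np.sin(A),np.cos(A)]])@(np.array(p)[:2]-F0)*1e3).round(1)
from scipy.spatial.transform import Rotation as Ro
def go(*wps):
    "wps: (xy,z,phi_deg) tool-down targets -> delta rows from the present pose"
    s=env.state(); R=np.array(s['tool_rot']); p=np.array(s['position'])
    print('t',s['time'],'p',p.round(4),'S',toS(p),'phi',round(np.degrees(np.arctan2(R[1,0],R[0,0])),2),'F',np.array(s['force']).round(2),'w',round(s['width'],4))
    for xy,z,phi in wps:
        f=np.radians(phi); T=np.array([[np.cos(f),np.sin(f),0],[np.sin(f),-np.cos(f),0],[0,0,-1.]])
        d=R.T@(np.array([xy[0],xy[1],z])-p)/.03; r=Ro.from_matrix(R.T@T).as_rotvec(degrees=True)/5
        print([float(x) for x in np.r_[d,r].round(2)])
E
python3 - <<'E'
from h import *
go((S(-250,1.6),.214,85.25),(S(-250,1.6),.010,85.25))
E
```

```text
t 0.15 p [ 0.1923 -0.5944  0.2135] S [-433.3 -650.9] phi 17.92 F [-0.2  -0.68  0.18] w 0.0913
[14.02, -17.71, -0.0, -0.01, -0.01, -13.47]
[14.02, -17.71, 6.8, -0.01, -0.01, -13.47]
```

Request:
{"fn": "send_rows", "kwargs": {
  "deltas": [
    [14.02,-17.71,0,0,0,-13.47],
    [14.02,-17.71,0,0,0,-13.47],
    [14.02,-17.71,0,0,0,-13.47],
    [14.02,-17.71,0,0,0,-13.47],
    [14.02,-17.71,0,0,0,-13.47],
    [14.02,-17.71,0,0,0,-13.47],
    [14.02,-17.71,0,0,0,-13.47],
    [14.02,-17.71,0,0,0,-13.47],
    [14.02,-17.71,0,0,0,-13.47],
    [14.02,-17.71,0,0,0,-13.47],
    [14.02,-17.71,0,0,0,-13.47],
    [14.02,-17.71,0,0,0,-13.47],
    [14.02,-17.71,0,0,0,-13.47],
    [14.02,-17.71,0,0,0,-13.47],
    [14.02,-17.71,0,0,0,-13.47],
    [14.02,-17.71,0,0,0,-13.47],
    [14.02,-17.71,0,0,0,-13.47],
    [14.02,-17.71,0,0,0,-13.47],
    [14.02,-17.71,0,0,0,-13.47],
    [14.02,-17.71,0,0,0,-13.47]
  ],
  "hand": 0,
  "force": 20
}}

```text
time: 1.82
position: [0.4286, 0.0395, 0.2138]
tool_rot: [[0.083, 0.997, -0.001], [0.997, -0.083, -0.0], [-0.0, -0.001, -1.0]]
force: [-1.1, 0.4, 1.0]
width: 0.0003
gripper_force: 0.0
```

```bash
python3 - <<'E'
from h import *
go((S(-250,1.6),.010,85.25))
c=cam('top'); cv2.imwrite('pics/top1.png',c['image'])
for o in jars(c): print(o)
c=cam('scene'); cv2.imwrite('pics/scene1.png',c['image'])
E
```

```text
t 1.8167 p [0.4286 0.0395 0.2138] S [-250.3    0.4] phi 85.26 F [-1.1   0.42  0.95] w 0.0003
[0.04, 0.01, 6.79, -0.01, 0.0, 0.0]
('yellow', 0, [406.0, 253.0], [19, 19, 276], [0.3876, -0.4165, 0.096])
('green', 0, [361.0, 201.0], [18, 18, 226], [0.547, -0.2862, 0.102])
('green', 0.014, [135.0, 147.0], [19, 18, 94], [0.7226, 0.3995, 0.116])
('black', 0, [26.0, 120.0], [14, 57, 134], [0.8119, 0.7321, 0.114])
('black', 0, [69.0, 159.0], [18, 6, 68], [0.6887, 0.5984, 0.114])
('black', 0, [159.0, 176.0], [20, 18, 262], [0.6321, 0.3261, 0.114])
```

View pics/top1.png

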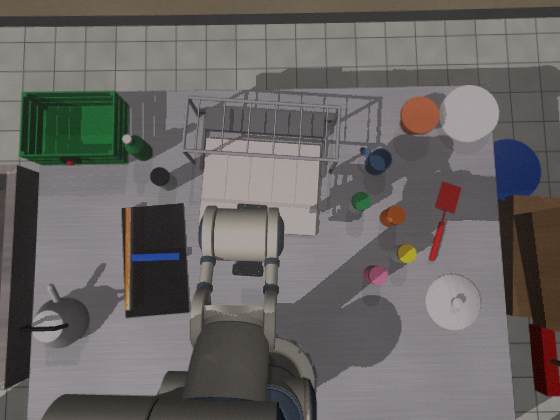

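The view now shows everything right of the arm, so there are three jars: yellow, green and black. Next I lower the fingers and push the board.

Request:
{"fn": "send_rows", "kwargs": {
  "deltas": [
    [0.04,0,1.4,0,0,0],
    [0.04,0,2.8,0,0,0],
    [0.04,0,4.2,0,0,0],
    [0.04,0,5.6,0,0,0],
    [0.04,0,6.3,0,0,0],
    [0.04,0,6.75,0,0,0],
    [0.04,0,6.75,0,0,0],
    [0.04,0.2,6.75,0,0,0],
    [0.04,0.4,6.75,0,0,0],
    [0.04,0.5,6.75,0,0,0],
    [0.04,0.6,6.75,0,0,0],
    [0.04,0.7,6.75,0,0,0],
    [0.04,0.8,6.75,0,0,0],
    [0.04,0.9,6.75,0,0,0],
    [0.04,1.0,6.75,0,0,0],
    [0.04,1.1,6.75,0,0,0],
    [0.04,1.2,6.75,0,0,0],
    [0.04,1.3,6.75,0,0,0]
  ]
}}

```text
time: 3.42
position: [0.4662, 0.0384, 0.0112]
tool_rot: [[0.082, 0.997, -0.004], [0.997, -0.082, 0.0], [-0.0, -0.004, -1.0]]
force: [-9.7, 0.7, 8.2]
width: 0.0
gripper_force: 6.2
```

```bash
python3 - <<'E'
from h import *
go()
E
```

```text
t 3.4167 p [0.4662 0.0384 0.0112] S [-212.8    2.4] phi 85.28 F [-9.73  0.71  8.24] w 0.0
```

Request:
{"fn": "send_rows", "kwargs": {
  "deltas": [
    [0,0.07,0,0,0,0],
    [0,0.13,0,0,0,0],
    [0,0.2,0,0,0,0],
    [0,0.27,0,0,0,0],
    [0,0.33,0,0,0,0]
  ]
}}

```text
time: 3.83
position: [0.476, 0.0376, 0.0113]
tool_rot: [[0.082, 0.997, -0.004], [0.997, -0.082, 0.0], [-0.0, -0.004, -1.0]]
force: [-8.5, 0.1, 7.3]
width: 0.0004
gripper_force: 5.9
```

Request:
{"fn": "send_rows", "kwargs": {
  "deltas": [
    [0,0.05,0,0,0,0],
    [0,0.1,0,0,0,0],
    [0,0.15,0,0,0,0],
    [0,0.2,0,0,0,0]
  ]
}}

```text
time: 4.17
position: [0.4819, 0.0371, 0.0113]
tool_rot: [[0.082, 0.997, -0.004], [0.997, -0.082, 0.0], [-0.0, -0.004, -1.0]]
force: [-9.7, 1.4, 8.9]
width: 0.0007
gripper_force: 6.1
```

Request:
{"fn": "send_rows", "kwargs": {
  "deltas": [
    [0,0.05,0,0,0,0],
    [0,0.1,0,0,0,0]
  ]
}}

```text
time: 4.33
position: [0.4849, 0.0369, 0.0112]
tool_rot: [[0.082, 0.997, -0.004], [0.997, -0.082, 0.0], [-0.0, -0.004, -1.0]]
force: [-9.4, 1.4, 8.5]
width: 0.0006
gripper_force: 6.1
```

Request:
{"fn": "send_rows", "kwargs": {
  "deltas": [
    [0,0.05,0,0,0,0],
    [0,0.1,0,0,0,0]
  ]
}}

```text
time: 4.5
position: [0.4879, 0.0366, 0.0112]
tool_rot: [[0.082, 0.997, -0.004], [0.997, -0.082, 0.0], [-0.0, -0.004, -1.0]]
force: [-9.1, 1.0, 9.5]
width: 0.0001
gripper_force: 6.1
```

```bash
cat >> h.py <<'E'
def front(c):
    P=cloud(c); V=cv2.cvtColor(c['image'],cv2.COLOR_BGR2HSV)[...,2]
    m=(abs(P[...,2]-.014)<.005)&(V>140); m[:,:195]=0;m[:,325:]=0;m[:120]=0;m[245:]=0
    e=[]
    for u in list(range(202,212,2))+list(range(290,315,4)):
        k=np.where(m[:,u])[0]
        if len(k): e.append(toS(plane(c,u,k.max()+.5,.014)))
    return e
E
python3 - <<'E'
from h import *
print(front(cam('top')))
go()
import numpy as np
d=np.load('top0.npz',allow_pickle=True); print(front({k:(d[k].item() if d[k].ndim==0 else d[k]) for k in d}))
E
```

```text
[array([-182.4,  179.9]), array([-182. ,  173.4]), array([-188. ,  166.5]), array([-187.6,  160. ]), array([-187.1,  153.6]), array([-92. , -99.3]), array([ -31.9, -108.6]), array([-181.3, -130.8]), array([-186.9, -144.1]), array([-186.1, -156.9]), array([-185.2, -169.8]), array([-184.4, -182.7])]
t 4.55 p [0.4883 0.0366 0.0113] S [-190.5    2.4] phi 85.28 F [-7.75  0.11  7.79] w 0.0004
[array([-214.6,  177.1]), array([-214.2,  170.7]), array([-207.3,  164.8]), array([-213.3,  157.8]), array([-212.9,  151.4]), array([-215.2, -107.1]), array([-214.4, -119.9]), array([-207.1, -132.4]), array([-212.7, -145.6]), array([-211.8, -158.5]), array([-210.9, -171.3]), array([-216.5, -184.5])]
```

Request:
{"fn": "send_rows", "kwargs": {
  "deltas": [
    [0,0.05,0,0,0,0],
    [0,0.1,0,0,0,0]
  ]
}}

```text
time: 4.72
position: [0.4908, 0.0364, 0.0113]
tool_rot: [[0.082, 0.997, -0.004], [0.997, -0.082, 0.0], [-0.0, -0.004, -1.0]]
force: [-9.1, 0.9, 9.5]
width: 0.0005
gripper_force: 6.2
```

Request:
{"fn": "send_rows", "kwargs": {
  "deltas": [
    [0,0.05,0,0,0,0],
    [0,0.1,0,0,0,0]
  ]
}}

```text
time: 4.88
position: [0.4937, 0.0361, 0.0112]
tool_rot: [[0.082, 0.997, -0.004], [0.997, -0.082, 0.0], [-0.0, -0.004, -1.0]]
force: [-9.5, 0.5, 9.6]
width: 0.0006
gripper_force: 6.7
```

Request:
{"fn": "send_rows", "kwargs": {
  "deltas": [
    [0,0.05,0,0,0,0],
    [0,0.1,0,0,0,0]
  ]
}}

```text
time: 5.05
position: [0.4965, 0.0359, 0.0112]
tool_rot: [[0.082, 0.997, -0.004], [0.997, -0.082, 0.0], [-0.0, -0.004, -1.0]]
force: [-11.3, 0.4, 11.4]
width: 0.0004
gripper_force: 7.5
```

Request:
{"fn": "send_rows", "kwargs": {
  "deltas": [
    [0,0.03,0,0,0,0],
    [0,0.05,0,0,0,0]
  ]
}}

```text
time: 5.22
position: [0.4976, 0.0358, 0.0112]
tool_rot: [[0.082, 0.997, -0.005], [0.997, -0.082, 0.0], [-0.0, -0.005, -1.0]]
force: [-13.5, 1.1, 14.4]
width: 0.0005
gripper_force: 9.5
```

Request:
{"fn": "send_rows", "kwargs": {
  "deltas": [
    [0,0.03,0,0,0,0],
    [0,0.05,0,0,0,0]
  ]
}}

```text
time: 5.38
position: [0.4977, 0.0358, 0.0111]
tool_rot: [[0.082, 0.997, -0.008], [0.997, -0.082, 0.0], [-0.0, -0.008, -1.0]]
force: [-19.2, 2.1, 19.7]
width: 0.0004
gripper_force: 13.6
```

Request:
{"fn": "send_rows", "kwargs": {
  "deltas": [
    [0,0.03,0,0,0,0],
    [0,0.05,0,0,0,0]
  ]
}}

```text
time: 5.55
position: [0.4978, 0.0358, 0.011]
tool_rot: [[0.082, 0.997, -0.01], [0.997, -0.082, 0.001], [-0.0, -0.01, -1.0]]
force: [-26.3, 2.7, 25.3]
width: 0.0003
gripper_force: 17.7
```

The board is seated: position has stopped and force is climbing steadily. Next I back off.

Request:
{"fn": "send_rows", "kwargs": {
  "deltas": [
    [0,-0.1,0,0,0,0],
    [0,-0.3,0,0,0,0],
    [0,-0.8,0,0,0,0],
    [0,-1.5,0,0,0,0],
    [0,-1.5,-1,0,0,0],
    [0,-1.5,-2.2,0,0,0],
    [0,-1.5,-3.4,0,0,0],
    [0,-1.5,-4.6,0,0,0],
    [0,-1.5,-5.8,0,0,0],
    [0,-1.5,-6.8,0,0,0],
    [0,-1.5,-6.8,0,0,0]
  ]
}}

```text
time: 6.47
position: [0.4611, 0.039, 0.2208]
tool_rot: [[0.082, 0.997, 0.009], [0.997, -0.082, -0.0], [0.0, 0.009, -1.0]]
force: [0.7, -0.6, 1.0]
width: 0.0003
gripper_force: 0.0
```

```bash
python3 - <<'E'
from h import *
c=cam('top')
print(np.array(front(c)).round(0).tolist())
for o in jars(c): print(o, toS(o[-1]))
P=cloud(c)
b=[.6321,.3261]
go((b,.22,85.25),(b,.085,85.25))
E
```

```text
[[-117.0, 186.0], [-104.0, 180.0], [-90.0, 175.0], [-90.0, 168.0], [-90.0, 162.0], [-177.0, -105.0], [-176.0, -118.0], [-175.0, -130.0], [-174.0, -143.0], [-173.0, -156.0], [-179.0, -169.0], [-178.0, -182.0]]
('yellow', 0, [406.0, 253.0], [19, 19, 276], [0.3876, -0.4165, 0.096]) [-253.4 -457.5]
('green', 0, [361.0, 201.0], [19, 18, 249], [0.547, -0.2862, 0.102]) [-105.3 -314.4]
('green', 0.014, [134.0, 147.0], [18, 17, 78], [0.7226, 0.4025, 0.116]) [ 12.6 386.5]
('black', 0, [26.0, 121.0], [15, 56, 135], [0.8087, 0.7319, 0.114]) [ 71.2 721.9]
('black', 0, [69.0, 159.0], [20, 5, 68], [0.6887, 0.5984, 0.114]) [-37.4 578.9]
('black', 0, [159.0, 176.0], [19, 18, 258], [0.6321, 0.3261, 0.114]) [-71.2 302.8]
t 6.5167 p [0.4601 0.039  0.2182] S [-218.9    2.5] phi 85.28 F [-0.08  0.33 -1.68] w 0.0004
[10.01, 4.93, -0.03, 0.07, -0.0, 0.01]
[10.01, 4.9, 4.47, 0.07, -0.0, 0.01]
```

Request:
{"fn": "send_rows", "kwargs": {
  "deltas": [
    [10.0,4.9,0,0.07,0,0],
    [10.0,4.9,0,0.07,0,0],
    [10.0,4.9,0,0.07,0,0],
    [10.0,4.9,0,0.07,0,0],
    [10.0,4.9,0,0.07,0,0],
    [10.0,4.9,0,0.07,0,0],
    [10.0,4.9,0,0.07,0,0],
    [10.0,4.9,0,0.07,0,0],
    [10.0,4.9,0,0.07,0,0],
    [10.0,4.9,0,0.07,0,0],
    [10.0,4.9,0,0.07,0,0],
    [10.0,4.9,1,0.07,0,0],
    [10.0,4.9,2,0.07,0,0],
    [10.0,4.9,3,0.07,0,0],
    [10.0,4.9,4,0.07,0,0],
    [10.0,4.9,4.9,0.07,0,0],
    [10.0,4.9,4.9,0.07,0,0],
    [10.0,4.9,4.9,0.07,0,0]
  ],
  "hand": 91
}}

```text
time: 8.02
position: [0.6286, 0.3244, 0.0679]
tool_rot: [[0.083, 0.996, -0.009], [0.997, -0.083, -0.001], [-0.001, -0.009, -1.0]]
force: [0.9, 0.2, 0.4]
width: 0.0913
gripper_force: 0.0
```

Request:
{"fn": "send_rows", "kwargs": {
  "deltas": [
    [0,0,0,0,0,0],
    [0,0,0,0,0,0],
    [0,0,0,0,0,0],
    [0,0,0,0,0,0],
    [0,0,0,0,0,0],
    [0,0,0,0,0,0],
    [0,0,0,0,0,0],
    [0,0,0,0,0,0]
  ],
  "hand": 45,
  "force": 20
}}

```text
time: 8.68
position: [0.6307, 0.3262, 0.0694]
tool_rot: [[0.082, 0.997, -0.004], [0.997, -0.082, 0.001], [0.001, -0.004, -1.0]]
force: [3.3, -0.4, 5.9]
width: 0.0588
gripper_force: 19.8
```

```bash
python3 - <<'E'
from h import *
s=env.state();b=s['position'][:2]; z=s['position'][2]
go((b,.15,85.25),(S(-110,90),.15,85.25),(S(-110,90),z+.015,85.25))
E
```

```text
t 8.6833 p [0.6307 0.3262 0.0694] S [-72.7 302.8] phi 85.27 F [ 3.32 -0.39  5.9 ] w 0.0588
[0.0, -0.01, -2.69, -0.04, -0.01, 0.0]
[-7.09, -1.26, -2.69, -0.04, -0.01, 0.0]
[-7.09, -1.25, -0.5, -0.04, -0.01, 0.0]
```

Request:
{"fn": "send_rows", "kwargs": {
  "deltas": [
    [0,0,-0.7,0,0,0],
    [0,0,-1.5,0,0,0],
    [0,0,-2.3,0,0,0],
    [-0.5,-0.1,-2.7,0,0,0],
    [-1.5,-0.3,-2.7,0,0,0],
    [-2.6,-0.5,-2.7,0,0,0],
    [-3.7,-0.7,-2.7,0,0,0],
    [-4.8,-0.9,-2.7,0,0,0],
    [-5.8,-1.1,-2.7,0,0,0],
    [-6.6,-1.25,-2.7,0,0,0],
    [-7.1,-1.25,-2.7,0,0,0],
    [-7.1,-1.25,-2.7,0,0,0],
    [-7.1,-1.25,-2.0,0,0,0],
    [-7.1,-1.25,-1.4,0,0,0],
    [-7.1,-1.25,-0.9,0,0,0],
    [-7.1,-1.25,-0.65,0,0,0],
    [-7.1,-1.25,-0.5,0,0,0],
    [-7.1,-1.25,-0.5,0,0,0],
    [-7.1,-1.25,-0.5,0,0,0]
  ]
}}

```text
time: 10.27
position: [0.575, 0.1171, 0.084]
tool_rot: [[0.082, 0.997, -0.006], [0.997, -0.082, 0.001], [0.0, -0.006, -1.0]]
force: [0.0, 0.0, -3.2]
width: 0.0575
gripper_force: 20.0
```

```bash
python3 - <<'E'
from h import *
go()
E
```

```text
t 10.2667 p [0.575  0.1171 0.084 ] S [-110.8   89.8] phi 85.29 F [ 0.01  0.03 -3.24] w 0.0575
```

Request:
{"fn": "send_rows", "kwargs": {
  "deltas": [
    [0,0,0.03,0,0,0],
    [0,0,0.03,0,0,0],
    [0,0,0.03,0,0,0]
  ]
}}

```text
time: 10.52
position: [0.575, 0.1168, 0.083]
tool_rot: [[0.082, 0.997, -0.006], [0.997, -0.082, 0.001], [0.0, -0.006, -1.0]]
force: [-0.8, -0.3, -3.3]
width: 0.0575
gripper_force: 20.0
```

Request:
{"fn": "send_rows", "kwargs": {
  "deltas": [
    [0,0,0,0,0,0],
    [0,0,0,0,0,0],
    [0,0,0,0,0,0],
    [0,0,0,0,0,0],
    [0,0,-0.5,0,0,0],
    [0,0,-1.5,0,0,0],
    [0,0,-2.5,0,0,0],
    [0,0,-3.5,0,0,0],
    [0,0,-4.2,0,0,0],
    [0,0,-4.2,0,0,0]
  ],
  "hand": 85
}}

```text
time: 11.35
position: [0.5777, 0.1169, 0.2134]
tool_rot: [[0.082, 0.997, 0.001], [0.997, -0.082, 0.001], [0.001, 0.001, -1.0]]
force: [0.8, 0.9, 0.1]
width: 0.085
gripper_force: 0.0
```

```bash
python3 - <<'E'
from h import *
c=cam('top')
for o in jars(c): print(o, toS(o[-1]))
P=cloud(c);hsv=cv2.cvtColor(c['image'],cv2.COLOR_BGR2HSV)
m=(hsv[...,0]>95)&(hsv[...,0]<125)&(hsv[...,1]>80)&(P[...,2]>.03)&(P[...,2]<.1);m[:,:345]=0;m[:,400:]=0;m[:130]=0;m[185:]=0
q=np.array([toS(p) for p in P[m]]); print('mug',q.min(0),q.max(0), 'near finger',q[(q[:,1]>-335)].min(0) if (q[:,1]>-335).any() else None)
g=[.547,-.2862]
go((g,.21,85.25),(g,.062,85.25))
cv2.imwrite('pics/top2.png',c['image'][120:300,120:440])
E
```

```text
('yellow', 0, [406.0, 253.0], [19, 19, 279], [0.3876, -0.4165, 0.096]) [-253.4 -457.5]
('green', 0, [361.0, 201.0], [18, 18, 247], [0.547, -0.2862, 0.102]) [-105.3 -314.4]
('black', 0, [26.0, 119.0], [14, 57, 134], [0.815, 0.7322, 0.114]) [ 77.4 722.7]
('black', 0, [69.0, 159.0], [20, 5, 72], [0.6887, 0.5984, 0.114]) [-37.4 578.9]
mug [  -3.5 -404.9] [  69.6 -319.2] near finger [  53.6 -334.3]
t 11.4 p [0.5768 0.1168 0.211 ] S [-109.    89.7] phi 85.27 F [-0.02 -0.36  1.02] w 0.085
[-13.47, 0.12, 0.02, -0.02, -0.01, 0.0]
[-13.47, 0.13, 4.96, -0.02, -0.01, 0.0]
```

View pics/top2.png

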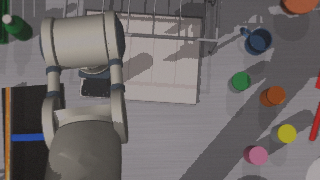

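The crop shows the green jar at (240,81), clear of the mug (258,40) and the orange look-alike (274,96). The gripper hides the black jar.

Request:
{"fn": "send_rows", "kwargs": {
  "deltas": [
    [-13.47,0.12,0,0,0,0],
    [-13.47,0.12,0,0,0,0],
    [-13.47,0.12,0,0,0,0],
    [-13.47,0.12,0,0,0,0],
    [-13.47,0.12,0,0,0,0],
    [-13.47,0.12,0,0,0,0],
    [-13.47,0.12,0,0,0,0],
    [-13.47,0.12,0,0,0,0],
    [-13.47,0.12,0,0,0,0],
    [-13.47,0.12,0,0,0,0],
    [-13.47,0.12,0,0,0,0],
    [-13.47,0.12,0,0,0,0],
    [-13.47,0.12,0.8,0,0,0],
    [-13.47,0.12,1.8,0,0,0],
    [-13.47,0.12,2.8,0,0,0],
    [-13.47,0.12,3.8,0,0,0],
    [-13.47,0.12,4.6,0,0,0],
    [-13.47,0.12,4.95,0,0,0],
    [-13.47,0.12,4.95,0,0,0]
  ],
  "hand": 91
}}

```text
time: 12.98
position: [0.5436, -0.2843, 0.0577]
tool_rot: [[0.081, 0.997, -0.01], [0.997, -0.081, 0.003], [0.002, -0.01, -1.0]]
force: [-1.0, 0.0, -0.4]
width: 0.0907
gripper_force: 0.0
```

Request:
{"fn": "send_rows", "kwargs": {
  "deltas": [
    [0,0,0,0,0,0],
    [0,0,0,0,0,0],
    [0,0,0,0,0,0],
    [0,0,0,0,0,0],
    [0,0,0,0,0,0],
    [0,0,0,0,0,0],
    [0,0,0,0,0,0],
    [0,0,0,0,0,0]
  ],
  "hand": 45
}}

```text
time: 13.65
position: [0.5458, -0.2868, 0.0612]
tool_rot: [[0.083, 0.997, -0.004], [0.997, -0.083, -0.001], [-0.001, -0.004, -1.0]]
force: [2.7, 0.4, 7.7]
width: 0.058
gripper_force: 19.9
```

```bash
python3 - <<'E'
from h import *
c=cam('top')
for o in jars(c)[:9]: print(o, toS(o[-1]))
s=env.state();b=s['position'][:2]; z=s['position'][2]
go((b,.14,85.25),(S(-110,-90),.14,85.25),(S(-110,-90),z+.0145,85.25))
E
```

```text
('yellow', 0, [406.0, 253.0], [19, 19, 259], [0.3876, -0.4165, 0.096]) [-253.4 -457.5]
('green', 0.014, [135.0, 147.0], [18, 15, 75], [0.7226, 0.3995, 0.116]) [ 12.9 383.5]
('black', 0, [26.0, 107.0], [10, 29, 67], [0.8528, 0.7338, 0.114]) [115.  727.4]
('black', 0, [24.0, 137.0], [5, 27, 66], [0.7587, 0.7358, 0.114]) [ 21.  721.6]
('black', 0, [69.0, 159.0], [19, 5, 67], [0.6887, 0.5984, 0.114]) [-37.4 578.9]
('black', 0.014, [227.0, 194.0], [19, 19, 260], [0.5716, 0.1187, 0.128]) [-114.3   91.1]
t 13.7 p [ 0.5458 -0.2868  0.0611] S [-106.5 -315.1] phi 85.27 F [2.23 0.06 7.47] w 0.0579
[-0.0, -0.01, -2.63, -0.05, 0.01, 0.0]
[7.5, -0.13, -2.64, -0.05, 0.01, 0.0]
[7.5, -0.12, -0.49, -0.05, 0.01, 0.0]
```

Request:
{"fn": "send_rows", "kwargs": {
  "deltas": [
    [0,0,-0.7,0,0,0],
    [0,0,-1.5,0,0,0],
    [0,0,-2.3,0,0,0],
    [0.5,0,-2.65,0,0,0],
    [1.5,0,-2.65,0,0,0],
    [2.6,-0.05,-2.65,0,0,0],
    [3.7,-0.1,-2.65,0,0,0],
    [4.8,-0.1,-2.65,0,0,0],
    [5.9,-0.1,-2.65,0,0,0],
    [6.9,-0.12,-2.65,0,0,0],
    [7.5,-0.12,-2.65,0,0,0],
    [7.5,-0.12,-2.65,0,0,0],
    [7.5,-0.12,-2.0,0,0,0],
    [7.5,-0.12,-1.4,0,0,0],
    [7.5,-0.12,-0.9,0,0,0],
    [7.5,-0.12,-0.65,0,0,0],
    [7.5,-0.12,-0.5,0,0,0],
    [7.5,-0.12,-0.46,0,0,0],
    [7.5,-0.12,-0.46,0,0,0]
  ]
}}

```text
time: 15.28
position: [0.5597, -0.0621, 0.0744]
tool_rot: [[0.083, 0.997, -0.006], [0.997, -0.083, 0.0], [-0.0, -0.007, -1.0]]
force: [-0.7, -0.5, -2.4]
width: 0.058
gripper_force: 20.0
```

Request:
{"fn": "send_rows", "kwargs": {
  "deltas": [
    [0,0,0,0,0,0],
    [0,0,0,0,0,0],
    [0,0,0,0,0,0],
    [0,0,0,0,0,0],
    [0,0,-0.5,0,0,0],
    [0,0,-1.5,0,0,0],
    [0,0,-2.5,0,0,0],
    [0,0,-3.5,0,0,0],
    [0,0,-4.5,0,0,0],
    [0,0,-4.5,0,0,0]
  ],
  "hand": 85
}}

```text
time: 16.12
position: [0.5635, -0.0623, 0.2147]
tool_rot: [[0.082, 0.997, 0.002], [0.997, -0.082, -0.001], [-0.001, 0.002, -1.0]]
force: [0.9, 0.6, 0.6]
width: 0.085
gripper_force: 0.0
```

```bash
python3 - <<'E'
from h import *
c=cam('top')
for o in jars(c)[:9]: print(o, toS(o[-1]))
P=cloud(c);H,Sa,V=cv2.split(cv2.cvtColor(c['image'],cv2.COLOR_BGR2HSV))
for n,m in(('pink',(H>160)&(H<178)),('orange',(H>4)&(H<14))):
    m=m&(Sa>90)&(P[...,2]>.08)&(P[...,2]<.11); m[:,:340]=0; m[:190]=0;m[290:]=0
    print(n,m.sum(),np.median(P[m],0))
g=[.3876,-.4165]
go((g,.21,85.25),(g,.056,85.25))
E
```

```text
('yellow', 0, [406.0, 253.0], [19, 19, 278], [0.3876, -0.4165, 0.096]) [-253.4 -457.5]
('green', 0.014, [133.0, 149.0], [17, 10, 67], [0.7164, 0.4055, 0.116]) [  6.2 389. ]
('black', 0, [26.0, 120.0], [16, 57, 145], [0.8119, 0.7321, 0.114]) [ 74.3 722.3]
('black', 0, [68.0, 159.0], [19, 5, 73], [0.6887, 0.6014, 0.114]) [-37.6 581.9]
('black', 0.014, [227.0, 194.0], [19, 19, 259], [0.5716, 0.1187, 0.128]) [-114.3   91.1]
pink 283 [ 0.3234655  -0.32681313  0.09559425]
orange 301 [ 0.50248482 -0.38637736  0.10187596]
t 16.1667 p [ 0.5625 -0.0622  0.2121] S [-108.4  -89.8] phi 85.28 F [-0.76  0.43 -1.39] w 0.0848
[-12.25, -4.84, 0.08, -0.0, 0.01, 0.01]
[-12.25, -4.84, 5.21, -0.0, 0.01, 0.01]
```

Request:
{"fn": "send_rows", "kwargs": {
  "deltas": [
    [-12.25,-4.84,0,0,0,0],
    [-12.25,-4.84,0,0,0,0],
    [-12.25,-4.84,0,0,0,0],
    [-12.25,-4.84,0,0,0,0],
    [-12.25,-4.84,0,0,0,0],
    [-12.25,-4.84,0,0,0,0],
    [-12.25,-4.84,0,0,0,0],
    [-12.25,-4.84,0,0,0,0],
    [-12.25,-4.84,0,0,0,0],
    [-12.25,-4.84,0,0,0,0],
    [-12.25,-4.84,0,0,0,0],
    [-12.25,-4.84,0,0,0,0],
    [-12.25,-4.84,0.8,0,0,0],
    [-12.25,-4.84,1.8,0,0,0],
    [-12.25,-4.84,2.8,0,0,0],
    [-12.25,-4.84,3.8,0,0,0],
    [-12.25,-4.84,4.8,0,0,0],
    [-12.25,-4.84,5.2,0,0,0],
    [-12.25,-4.84,5.2,0,0,0]
  ],
  "hand": 91
}}

```text
time: 17.75
position: [0.3842, -0.413, 0.0508]
tool_rot: [[0.081, 0.997, -0.009], [0.997, -0.081, 0.005], [0.004, -0.01, -1.0]]
force: [-1.0, 0.8, -0.4]
width: 0.091
gripper_force: 0.0
```

Request:
{"fn": "send_rows", "kwargs": {
  "deltas": [
    [0,0,0,0,0,0],
    [0,0,0,0,0,0],
    [0,0,0,0,0,0],
    [0,0,0,0,0,0],
    [0,0,0,0,0,0],
    [0,0,0,0,0,0],
    [0,0,0,0,0,0],
    [0,0,0,0,0,0]
  ],
  "hand": 45
}}

```text
time: 18.42
position: [0.3853, -0.4165, 0.0548]
tool_rot: [[0.083, 0.997, -0.005], [0.997, -0.083, -0.001], [-0.001, -0.005, -1.0]]
force: [1.9, 0.9, 7.9]
width: 0.0577
gripper_force: 20.0
```

```bash
python3 - <<'E'
from h import *
c=cam('top')
for o in jars(c)[:9]: print(o, toS(o[-1]))
s=env.state();b=s['position'][:2]; z=s['position'][2]
go((b,.16,85.25),(S(-110,0),.16,85.25),(S(-110,0),z+.0145,85.25))
E
```

```text
('green', 0.014, [134.0, 147.0], [17, 18, 76], [0.7226, 0.4025, 0.116]) [ 12.6 386.5]
('green', 0.014, [287.0, 198.0], [18, 18, 248], [0.5581, -0.0609, 0.116]) [-112.9  -89. ]
('black', 0, [25.0, 132.0], [5, 38, 77], [0.7743, 0.7335, 0.114]) [ 36.8 720.6]
('black', 0, [69.0, 159.0], [19, 6, 66], [0.6887, 0.5984, 0.114]) [-37.4 578.9]
('black', 0.014, [227.0, 194.0], [19, 19, 262], [0.5716, 0.1187, 0.128]) [-114.3   91.1]
t 18.4667 p [ 0.3853 -0.4165  0.0548] S [-255.6 -457.6] phi 85.27 F [1.5  1.8  8.74] w 0.0581
[-0.0, -0.02, -3.51, -0.06, 0.01, 0.0]
[15.25, 4.84, -3.55, -0.06, 0.01, 0.0]
[15.25, 4.86, -0.52, -0.06, 0.01, 0.0]
```

Request:
{"fn": "send_rows", "kwargs": {
  "deltas": [
    [0,0,-0.7,0,0,0],
    [0,0,-1.7,0,0,0],
    [0,0,-2.7,0,0,0],
    [0,0,-3.7,0,0,0],
    [0.4,0.1,-4.6,0,0,0],
    [1.4,0.4,-5,0,0,0],
    [2.6,0.8,-5,0,0,0],
    [3.8,1.2,-5,0,0,0],
    [5,1.6,-5,0,0,0],
    [6.2,2,-5,0,0,0],
    [7.4,2.4,-5,0,0,0],
    [8.6,2.75,-5,0,0,0],
    [9.8,3.1,-5,0,0,0],
    [11,3.5,-5,0,0,0],
    [12.2,3.9,-5,0,0,0],
    [13.4,4.3,-5,0,0,0],
    [14.5,4.65,-5,0,0,0],
    [15.25,4.85,-5,0,0,0],
    [15.25,4.85,-5,0,0,0],
    [15.25,4.85,-4.5,0,0,0]
  ]
}}

```text
time: 20.13
position: [0.5698, 0.0291, 0.1899]
tool_rot: [[0.08, 0.997, -0.002], [0.997, -0.08, 0.0], [0.0, -0.002, -1.0]]
force: [1.1, -0.7, -0.9]
width: 0.0577
gripper_force: 20.0
```

```bash
python3 - <<'E'
from h import *
go((S(-112,0),.0693,85.25))
E
```

```text
t 20.1333 p [0.5698 0.0291 0.1899] S [-108.7    1.7] phi 85.41 F [ 1.14 -0.71 -0.93] w 0.0577
[-0.06, -0.1, 4.02, -0.03, -0.0, 0.03]
```

Request:
{"fn": "send_rows", "kwargs": {
  "deltas": [
    [0,-0.07,0.8,0,0,0],
    [0,-0.07,1.7,0,0,0],
    [0,-0.07,2.5,0,0,0],
    [0,-0.07,3.2,0,0,0],
    [0,-0.07,3.6,0,0,0],
    [0,-0.07,3.85,0,0,0],
    [0,-0.07,3.98,0,0,0],
    [0,-0.07,4.04,0,0,0],
    [0,-0.07,4.04,0,0,0],
    [0,-0.07,4.04,0,0,0]
  ]
}}

```text
time: 20.97
position: [0.566, 0.0279, 0.0677]
tool_rot: [[0.083, 0.997, -0.005], [0.997, -0.083, 0.0], [-0.0, -0.005, -1.0]]
force: [-0.7, -1.1, -1.5]
width: 0.058
gripper_force: 20.0
```

Request:
{"fn": "send_rows", "kwargs": {
  "deltas": [
    [0,0,0,0,0,0],
    [0,0,0,0,0,0],
    [0,0,0,0,0,0],
    [0,0,0,0,0,0],
    [0,0,-0.5,0,0,0],
    [0,0,-1.5,0,0,0],
    [0,0,-2.5,0,0,0],
    [0,0,-3.5,0,0,0],
    [0,0,-4.5,0,0,0],
    [4,-2,-4.7,0,0,0],
    [4,-2,-4.7,0,0,0],
    [4,-2,-4.7,0,0,0],
    [4,-4,-4.7,0,0,0],
    [4,-4,-4.7,0,0,0],
    [4,-4,-4.7,0,0,0]
  ],
  "hand": 85
}}

```text
time: 22.22
position: [0.452, 0.1586, 0.2086]
tool_rot: [[0.08, 0.997, -0.009], [0.997, -0.08, 0.0], [-0.0, -0.009, -1.0]]
force: [0.7, 1.3, 0.9]
width: 0.0848
gripper_force: 0.0
```

```bash
python3 - <<'E'
from h import *
c=cam('top')
for o in jars(c)[:9]: print(o, toS(o[-1]))
P=cloud(c);H,Sa,V=cv2.split(cv2.cvtColor(c['image'],cv2.COLOR_BGR2HSV))
roi=np.zeros(H.shape,bool); roi[195:330,110:200]=1
R=lambda m:cv2.minAreaRect(P[m][:,:2].astype(np.float32)*1000)
m=roi&(H>100)&(H<125)&(Sa>150)&(P[...,2]>.028)&(P[...,2]<.045)
print('handle',R(m),np.median(P[m][:,2]),m.sum())
q=P[m]; f=np.polyfit(q[:,1],q[:,0],1); print('line x=f(y)',f,q[:,1].min(),q[:,1].max())
m=roi&(H>5)&(H<25)&(Sa>80)&(P[...,2]>.032)&(P[...,2]<.048)
q=P[m]; print('blade',R(m),'line y=f(x)',np.polyfit(q[:,0],q[:,1],1),q[:,0].min(),q[:,0].max(),m.sum())
m=roi&(abs(P[...,2])<.012)&(V<45)
print('mat',R(m)); go()
cv2.imwrite('pics/top3.png',cv2.resize(c['image'][120:320,110:360],None,fx=2,fy=2))
E
```

```text
('yellow', 0.014, [258.0, 197.0], [19, 19, 264], [0.5634, 0.0269, 0.11]) [-114.9   -1. ]
('green', 0.014, [133.0, 148.0], [19, 14, 73], [0.7196, 0.4055, 0.116]) [  9.4 389.2]
('black', 0, [26.0, 114.0], [13, 47, 116], [0.8307, 0.7329, 0.114]) [ 93.  724.7]
('black', 0, [69.0, 159.0], [20, 6, 73], [0.6887, 0.5984, 0.114]) [-37.4 578.9]
('black', 0.014, [227.0, 194.0], [19, 19, 262], [0.5716, 0.1187, 0.128]) [-114.3   91.1]
handle ((390.0492248535156, 356.55804443359375), (19.94924545288086, 151.1798858642578), 0.6743676662445068) 0.03601647341923275 213
line x=f(y) [-0.0117158  0.39405  ] 0.2810767923983529 0.43207899097689123
blade ((389.41522216796875, 441.40350341796875), (317.3204345703125, 15.584352493286133), 0.9675511717796326) line y=f(x) [0.01059137 0.43741036] 0.23073265847349292 0.5479681103862276 419
mat ((383.018310546875, 366.1701965332031), (346.8554992675781, 199.3497772216797), 3.944889545440674)
t 22.2667 p [0.4547 0.1582 0.2089] S [-234.1  120.8] phi 85.38 F [ 0.27  0.56 -0.18] w 0.0849
```

View pics/top3.png

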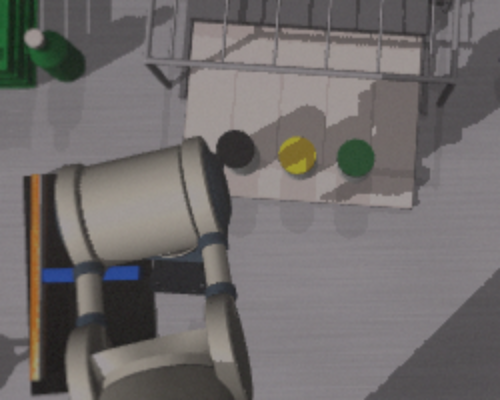

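The jars stand in a row on the board: black (235,148), yellow (297,155) and green (356,158) in the crop. The squeegee handle is clear for the grasp.

```bash
python3 - <<'E'
from h import *
g=[.3901,.348]
go((g,.12,90.6),(g,.0075,90.6))
E
```

```text
t 22.2667 p [0.4547 0.1582 0.2089] S [-234.1  120.8] phi 85.38 F [ 0.27  0.56 -0.18] w 0.0849
[6.13, -2.64, 2.98, -0.08, -0.0, -1.04]
[6.14, -2.61, 6.73, -0.08, -0.0, -1.04]
```

Request:
{"fn": "send_rows", "kwargs": {
  "deltas": [
    [2,-0.9,0,-0.07,0,-0.4],
    [4,-1.8,0.5,-0.07,0,-0.8],
    [6.1,-2.6,1.5,-0.07,0,-1.04],
    [6.1,-2.6,2.8,-0.07,0,-1.04],
    [6.1,-2.6,3.8,-0.07,0,-1.04],
    [6.1,-2.6,4.0,-0.07,0,-1.04],
    [6.1,-2.6,4.0,-0.07,0,-1.04],
    [6.1,-2.6,4.0,-0.07,0,-1.04],
    [6.1,-2.6,4.0,-0.07,0,-1.04],
    [6.1,-2.6,4.0,-0.07,0,-1.04]
  ],
  "hand": 60
}}

```text
time: 23.1
position: [0.3948, 0.3462, 0.0904]
tool_rot: [[-0.007, 1.0, 0.002], [1.0, 0.007, 0.001], [0.001, 0.002, -1.0]]
force: [0.6, 0.4, 0.7]
width: 0.0601
gripper_force: 0.0
```

```bash
python3 - <<'E'
from h import *
g=[.3901,.348]
go((g,.0075,90.6)); print(np.array(env.state()['tool_rot']).round(4).tolist())
E
```

```text
t 23.1 p [0.3948 0.3462 0.0904] S [-309.3  303.2] phi 90.41 F [0.6  0.41 0.73] w 0.0601
[0.06, -0.16, 2.76, 0.02, -0.02, -0.04]
[[-0.0072, 1.0, 0.002], [1.0, 0.0072, 0.0015], [0.0015, 0.002, -1.0]]
```

Request:
{"fn": "send_rows", "kwargs": {
  "deltas": [
    [0.03,-0.1,0.6,0,0,-0.04],
    [0.03,-0.1,1.3,0,0,-0.04],
    [0.03,-0.1,2.0,0,0,-0.04],
    [0.03,-0.1,2.5,0,0,-0.04],
    [0.03,-0.1,2.7,0,0,-0.04],
    [0.03,-0.1,2.74,0,0,-0.04],
    [0.03,-0.1,2.74,0,0,-0.04],
    [0.03,-0.1,2.74,0,0,-0.04]
  ]
}}

```text
time: 23.77
position: [0.3912, 0.3475, 0.0081]
tool_rot: [[-0.011, 1.0, 0.002], [1.0, 0.011, 0.001], [0.001, 0.002, -1.0]]
force: [0.2, -0.1, 0.9]
width: 0.06
gripper_force: 0.0
```

```bash
python3 - <<'E'
from h import *
g=[.3901,.348]
go((g,.0075,90.6))
E
```

```text
t 23.7667 p [0.3912 0.3475 0.0081] S [-313.1  304.2] phi 90.65 F [ 0.21 -0.13  0.94] w 0.06
[0.02, -0.04, 0.02, 0.02, -0.02, 0.01]
```

Request:
{"fn": "send_rows", "kwargs": {
  "deltas": [
    [0,0,0,0,0,0],
    [0,0,0,0,0,0],
    [0,0,0,0,0,0],
    [0,0,0,0,0,0],
    [0,0,0,0,0,0],
    [0,0,0,0,0,0],
    [0,0,0,0,0,0],
    [0,0,0,0,0,0]
  ],
  "hand": 12,
  "force": 50
}}

```text
time: 24.43
position: [0.3906, 0.3474, 0.007]
tool_rot: [[-0.012, 1.0, 0.001], [1.0, 0.012, 0.001], [0.001, 0.001, -1.0]]
force: [0.3, -0.2, 3.6]
width: 0.0236
gripper_force: 50.0
```

```bash
python3 - <<'E'
from h import *
g=S(-280,0)
go((g,.20,-4.75)); print(np.array(env.state()['tool_rot']).round(4).tolist())
E
```

```text
t 24.4333 p [0.3906 0.3474 0.007 ] S [-313.6  304.1] phi 90.68 F [ 0.31 -0.16  3.61] w 0.0236
[-10.19, 0.16, -6.44, -0.0, -0.01, 19.09]
[[-0.0119, 0.9999, 0.0006], [0.9999, 0.0119, 0.0006], [0.0006, 0.0006, -1.0]]
```

Request:
{"fn": "send_rows", "kwargs": {
  "deltas": [
    [0,0,-0.3,0,0,0],
    [0,0,-0.8,0,0,0],
    [0,0,-1.6,0,0,0],
    [0,0,-2.5,0,0,0],
    [0,0,-3.5,0,0,0],
    [0,0,-4.5,0,0,0],
    [0,0,-5.4,0,0,0],
    [0,0,-6.1,0,0,0],
    [0,0,-6.4,0,0,0],
    [0,0,-6.4,0,0,0],
    [0,0,-6.4,0,0,0]
  ]
}}

```text
time: 25.35
position: [0.3899, 0.3469, 0.1983]
tool_rot: [[-0.012, 1.0, -0.0], [1.0, 0.012, -0.0], [-0.0, -0.0, -1.0]]
force: [-0.1, 0.3, -3.5]
width: 0.0238
gripper_force: 50.0
```

Request:
{"fn": "send_rows", "kwargs": {
  "deltas": [
    [-0.4,0,0,0,0,0.8],
    [-1,0,0,0,0,2],
    [-1.6,0,0,0,0,3.1],
    [-2.2,0,0,0,0,4.3],
    [-2.8,0,0,0,0,5.4],
    [-3.4,0.1,0,0,0,6.5],
    [-4,0.1,0,0,0,7.6],
    [-4.6,0.1,0,0,0,8.7],
    [-5.2,0.1,0,0,0,9.8],
    [-5.8,0.1,0,0,0,10.9],
    [-6.4,0.1,0,0,0,12],
    [-7,0.1,0,0,0,13.1],
    [-7.6,0.1,0,0,0,14.2],
    [-8.2,0.1,0,0,0,15.3],
    [-8.8,0.1,0,0,0,16.4],
    [-9.4,0.16,0,0,0,17.5],
    [-9.9,0.16,0,0,0,18.5],
    [-10.19,0.16,0,0,0,19.09],
    [-10.19,0.16,0,0,0,19.09],
    [-10.19,0.16,0,0,0,19.09]
  ]
}}

```text
time: 27.02
position: [0.3979, 0.0415, 0.1976]
tool_rot: [[0.997, -0.083, -0.003], [-0.083, -0.997, 0.001], [-0.003, -0.0, -1.0]]
force: [0.4, 0.2, -2.6]
width: 0.0238
gripper_force: 50.0
```

```bash
cat >> h.py <<'E'
def blade(c,zlo,zhi,roi):
    P=cloud(c);H,Sa,V=cv2.split(cv2.cvtColor(c['image'],cv2.COLOR_BGR2HSV))
    m=np.zeros(H.shape,bool); m[roi[0]:roi[1],roi[2]:roi[3]]=1
    m&=(H>5)&(H<25)&(Sa>80)&(P[...,2]>zlo)&(P[...,2]<zhi)
    q=P[m]; s=np.array([toS(p) for p in q]); r=cv2.minAreaRect(s.astype(np.float32))
    print('blade S',r,'ztop pct',np.percentile(q[:,2],[5,25,50,75,95]).round(4),'slope dx/dy',np.polyfit(s[:,1],s[:,0],1), 'x',np.percentile(s[:,0],[2,50,98]), m.sum())
E
python3 - <<'E'
from h import *
c=cam('top')
for o in jars(c)[:9]: print(o, toS(o[-1]))
go((S(-275,0),.020,-4.75))
blade(c,.12,.28,(130,300,120,400))
cv2.imwrite('pics/top4.png',c['image']); cv2.imwrite('pics/scene4.png',cam('scene')['image'])
E
```

```text
('yellow', 0.014, [258.0, 197.0], [19, 19, 264], [0.5634, 0.0269, 0.11]) [-114.9   -1. ]
('green', 0.014, [133.0, 148.0], [17, 15, 68], [0.7196, 0.4055, 0.116]) [  9.4 389.2]
('green', 0.014, [288.0, 195.0], [18, 10, 128], [0.5672, -0.0641, 0.116]) [-103.6  -91.4]
('black', 0, [26.0, 119.0], [13, 53, 126], [0.815, 0.7322, 0.114]) [ 77.4 722.7]
('black', 0, [69.0, 159.0], [19, 6, 79], [0.6887, 0.5984, 0.114]) [-37.4 578.9]
('black', 0.014, [227.0, 194.0], [19, 19, 259], [0.5716, 0.1187, 0.128]) [-114.3   91.1]
t 27.0667 p [0.398  0.0419 0.1979] S [-2.809e+02  2.000e-01] phi -4.7 F [-0.13  0.55 -2.29] w 0.0237
[0.21, 0.01, 5.93, -0.0, 0.02, 0.01]
blade S ((-188.10000610351562, -0.4499969482421875), (12.400009155273438, 318.8999938964844), 0.0) ztop pct [0.2266 0.2287 0.2302 0.2319 0.2344] slope dx/dy [ 2.82937745e-04 -1.87782745e+02] x [-193.9   -187.6   -182.316] 459
```

View pics/scene4.png

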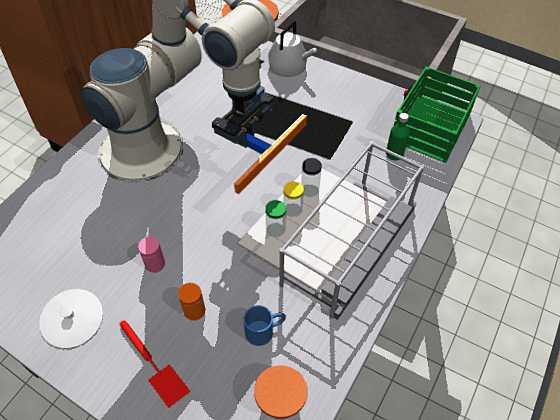

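The scene view shows all three jars upright on the board at (275,209), (293,190) and (312,167). The squeegee is held level and parallel behind them.

Request:
{"fn": "send_rows", "kwargs": {
  "deltas": [
    [0,0,0.8,0,0,0],
    [0,0,1.8,0,0,0],
    [0,0,2.8,0,0,0],
    [0,0,3.8,0,0,0],
    [0,0,4.7,0,0,0],
    [0,0,5.4,0,0,0],
    [0,0,5.75,0,0,0],
    [0,0,5.87,0,0,0],
    [0,0,5.87,0,0,0],
    [0,0,5.87,0,0,0]
  ]
}}

```text
time: 27.95
position: [0.3989, 0.042, 0.023]
tool_rot: [[0.997, -0.082, 0.0], [-0.082, -0.997, 0.0], [0.0, -0.0, -1.0]]
force: [0.4, 0.1, -2.5]
width: 0.0239
gripper_force: 50.0
```

```bash
python3 - <<'E'
from h import *
c=cam('top')
for o in jars(c)[:9]: print(o[0], toS(o[-1]))
go((S(-99+8,0),.0215,-4.75))
blade(c,.03,.075,(130,300,150,400))
E
```

```text
yellow [-114.9   -1. ]
green [ 12.5 389.6]
green [-115.9  -89.1]
black [134.2 723.7]
black [ 36.5 723.6]
black [-37.4 578.9]
black [-114.3   91.1]
t 28.0 p [0.3992 0.0419 0.0233] S [-279.8    0.3] phi -4.73 F [ 0.71 -0.16 -2.56] w 0.0234
[6.29, 0.01, 0.07, -0.0, -0.01, 0.0]
blade S ((-169.04786682128906, -135.15179443359375), (50.869651794433594, 591.1912231445312), 5.0695929527282715) ztop pct [0.0414 0.0533 0.0557 0.0582 0.0655] slope dx/dy [-6.91126946e-02 -1.82966524e+02] x [-192.6  -183.2  -129.04] 232
```

Request:
{"fn": "send_rows", "kwargs": {
  "deltas": [
    [0.3,0,0.03,0,0,0],
    [0.6,0,0.03,0,0,0],
    [0.85,0,0.03,0,0,0],
    [1.0,0,0.03,0,0,0],
    [1.1,0,0.03,0,0,0],
    [1.2,0,0.03,0,0,0],
    [1.3,0,0.03,0,0,0],
    [1.4,0,0.03,0,0,0],
    [1.5,0,0.03,0,0,0],
    [1.6,0,0.03,0,0,0],
    [1.7,0,0.03,0,0,0],
    [1.8,0,0.03,0,0,0],
    [1.9,0,0.03,0,0,0],
    [2.0,0,0.03,0,0,0],
    [2.1,0,0.03,0,0,0],
    [2.2,0,0.03,0,0,0]
  ]
}}

```text
time: 29.33
position: [0.4635, 0.0362, 0.0216]
tool_rot: [[0.997, -0.083, -0.002], [-0.083, -0.997, 0.0], [-0.002, -0.0, -1.0]]
force: [-4.9, 0.9, -0.0]
width: 0.0239
gripper_force: 50.0
```

```bash
python3 - <<'E'
from h import *
c=cam('top')
for o in jars(c)[:9]: print(o[0], toS(o[-1]))
go((S(-99+8,0),.022,-4.75))
E
```

```text
yellow [-87.1  -2.1]
green [ 12.6 386.5]
green [-85.5 -87.2]
black [ 46.1 721.8]
black [-37.4 578.9]
black [-90.   90.1]
t 29.3833 p [0.4644 0.0361 0.0217] S [-214.4   -0. ] phi -4.78 F [-1.75 -0.29 -3.33] w 0.0238
[4.11, -0.0, -0.02, -0.0, 0.01, -0.01]
```

Request:
{"fn": "send_rows", "kwargs": {
  "deltas": [
    [0.1,0,0,0,0,0],
    [0.2,0,0,0,0,0],
    [0.32,0,0,0,0,0],
    [0.45,0,0,0,0,0],
    [0.6,0,0,0,0,0],
    [0.75,0,0,0,0,0],
    [0.9,0,0,0,0,0],
    [1.05,0,0,0,0,0],
    [1.2,0,0,0,0,0],
    [1.35,0,0,0,0,0],
    [1.5,0,0,0,0,0],
    [1.65,0,0,0,0,0],
    [1.8,0,0,0,0,0],
    [1.95,0,0,0,0,0],
    [2.1,0,0,0,0,0],
    [2.25,0,0,0,0,0],
    [2.4,0,0,0,0,0],
    [2.5,0,0,0,0,0],
    [2.6,0,0,0,0,0],
    [2.65,0,0,0,0,0]
  ]
}}

```text
time: 31.05
position: [0.5442, 0.0295, 0.0218]
tool_rot: [[0.997, -0.083, 0.0], [-0.083, -0.997, 0.0], [0.0, -0.0, -1.0]]
force: [-3.4, 0.1, -3.5]
width: 0.0239
gripper_force: 50.0
```

```bash
cat >> h.py <<'E'
def plane(c,u,v,z):
    D=pts(c); d=cv2.remap(D.astype(np.float32),np.array([[u]],np.float32),np.array([[v]],np.float32),cv2.INTER_LINEAR)[0,0].astype(float)
    return c['o']+d*(z-c['o'][2])/d[2]
E
python3 - <<'E'
from h import *
c=cam('top')
for o in jars(c)[:9]: print(o[0], toS(o[-1]))
go((S(-99+8,0),.022,-4.75))
blade(c,.03,.075,(130,300,200,335))
P=cloud(c); m=(P[...,2]>.165)&(P[...,2]<.19); m[:145]=0; m[180:]=0; m[:,205:325]&=True; m[:,:205]=0; m[:,325:]=0
print('front wire x', np.percentile([toS(p)[0] for p in P[m]],[5,50,95]))
cv2.imwrite('pics/top5.png',cv2.resize(c['image'][100:260,180:360],None,fx=3,fy=3))
E
```

```text
yellow [-10.8  -1.8]
green [ 10.1 384.8]
green [ -9.9 -88.4]
black [ 78.5 723.4]
black [-36.8 577.8]
black [-12.5  90.7]
t 31.1 p [0.5443 0.0294 0.0218] S [-1.341e+02 -1.000e-01] phi -4.78 F [-0.56  0.02 -2.76] w 0.0235
[1.44, -0.0, -0.01, -0.0, -0.01, -0.01]
blade S ((-42.02318572998047, 0.549652099609375), (318.1139831542969, 12.55180549621582), 89.90513610839844) ztop pct [0.0507 0.053  0.0552 0.0572 0.0593] slope dx/dy [ 2.21987004e-03 -4.15017445e+01] x [-47.728 -41.3   -35.972] 137
front wire x [-4.1  0.2 17.4]
```

View pics/top5.png

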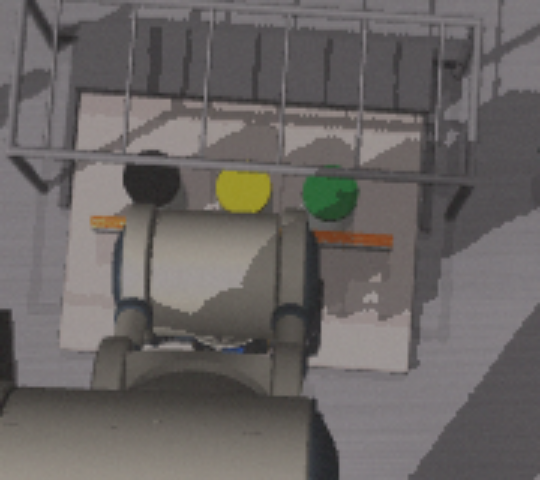

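The crop shows the row about to pass under the front wire, with all lids level: black (151,178), yellow (243,187) and green (330,192). The blade is straight behind them.

Request:
{"fn": "send_rows", "kwargs": {
  "deltas": [
    [0.1,0,0,0,0,0],
    [0.2,0,0,0,0,0],
    [0.32,0,0,0,0,0],
    [0.45,0,0,0,0,0],
    [0.6,0,0,0,0,0],
    [0.75,0,0,0,0,0],
    [0.9,0,0,0,0,0],
    [1.05,0,0,0,0,0],
    [1.2,0,0,0,0,0],
    [1.32,0,0,0,0,0],
    [1.42,0,0,0,0,0],
    [1.48,0,0,0,0,0],
    [1.53,0,0,0,0,0],
    [1.53,0,0,0,0,0],
    [1.53,0,0,0,0,0],
    [1.53,0,0,0,0,0]
  ]
}}

```text
time: 32.43
position: [0.5899, 0.0257, 0.0219]
tool_rot: [[0.997, -0.083, 0.001], [-0.083, -0.997, 0.0], [0.001, -0.0, -1.0]]
force: [0.2, -0.3, -2.6]
width: 0.0238
gripper_force: 50.0
```

```bash
python3 - <<'E'
from h import *
c=cam('top')
for o in jars(c)[:9]: print(o[0], toS(o[-1]))
go()
blade(c,.03,.075,(130,300,200,335))
E
```

```text
yellow [44.2 -0.9]
green [ 42.2 -89.1]
green [ 10.1 386.9]
black [ 35.3 721.4]
black [-36.7 579.2]
black [42.1 89.9]
t 32.4833 p [0.5899 0.0256 0.0219] S [-88.4  -0.1] phi -4.78 F [ 0.51  0.34 -2.75] w 0.0236
blade S ((3.9377737045288086, 0.3857574462890625), (319.4058837890625, 13.034748077392578), 89.77239227294922) ztop pct [0.0496 0.0525 0.0543 0.0565 0.0597] slope dx/dy [1.37797011e-03 4.03205229e+00] x [-2.    4.2   9.74] 131
```

Request:
{"fn": "send_rows", "kwargs": {
  "deltas": [
    [-0.1,0,0,0,0,0],
    [-0.4,0,0,0,0,0],
    [-0.9,0,0,0,0,0],
    [-1.7,0,0,0,0,0],
    [-2.6,0,0,0,0,0],
    [-3.6,0,0,0,0,0],
    [-4.6,0,0,0,0,0],
    [-5.6,0,-0.4,0,0,0],
    [-6.4,0,-1.2,0,0,0],
    [-6.4,0,-2.2,0,0,0],
    [-6.4,0,-3.2,0,0,0],
    [-6.4,0,-4.2,0,0,0],
    [-6.4,0,-5.2,0,0,0],
    [-6.4,0,-5.8,0,0,0],
    [-6.4,0,-5.8,0,0,0],
    [-6.4,0,-5.8,0,0,0]
  ]
}}

```text
time: 33.82
position: [0.3979, 0.0417, 0.196]
tool_rot: [[0.997, -0.083, 0.002], [-0.083, -0.997, 0.0], [0.002, -0.0, -1.0]]
force: [0.1, -0.4, -3.0]
width: 0.0241
gripper_force: 50.0
```

```bash
python3 - <<'E'
from h import *
c=cam('top')
for o in jars(c)[:9]: print(o[0], toS(o[-1]))
go(([.3906,.3474],.195,90.68),([.3906,.3474],.0075,90.68))
cv2.imwrite('pics/top6.png',cv2.resize(c['image'][90:270,110:410],None,fx=2.5,fy=2.5))
E
```

```text
yellow [41.7 -1.2]
green [ 11.  382.7]
green [ 50.  -89.2]
black [109.2 725. ]
black [-36.9 578.7]
black [39.4 90.5]
t 33.8667 p [0.3974 0.0417 0.1951] S [-2.816e+02 -1.000e-01] phi -4.78 F [-0.78 -0.16 -2.89] w 0.0237
[-1.07, -10.14, 0.01, -0.0, -0.0, -19.09]
[-1.07, -10.14, 6.26, -0.0, -0.0, -19.09]
```

View pics/top6.png

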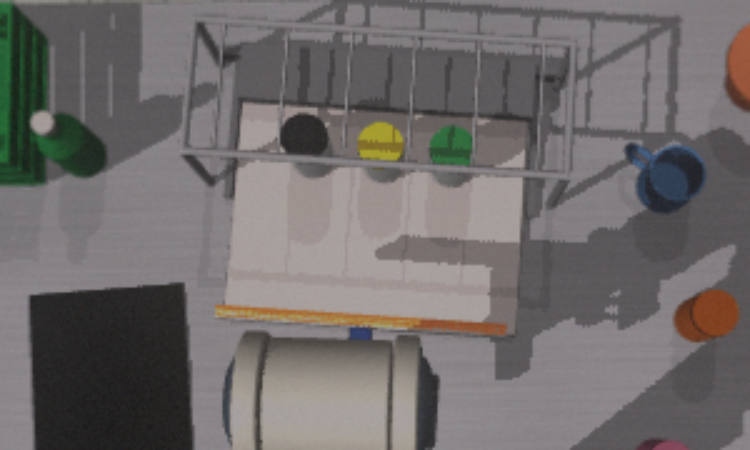

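The crop shows the three lids in a straight row under the shelf's front wire: (304,133), (381,145) and (452,150). Next I return the squeegee.

Request:
{"fn": "send_rows", "kwargs": {
  "deltas": [
    [0,-0.3,0,0,0,-0.8],
    [-0.1,-0.9,0,0,0,-2],
    [-0.2,-1.5,0,0,0,-3.1],
    [-0.2,-2.1,0,0,0,-4.3],
    [-0.3,-2.7,0,0,0,-5.4],
    [-0.4,-3.3,0,0,0,-6.5],
    [-0.4,-3.9,0,0,0,-7.6],
    [-0.5,-4.5,0,0,0,-8.7],
    [-0.5,-5.1,0,0,0,-9.8],
    [-0.6,-5.7,0,0,0,-10.9],
    [-0.7,-6.3,0,0,0,-12],
    [-0.7,-6.9,0,0,0,-13.1],
    [-0.8,-7.5,0,0,0,-14.2],
    [-0.9,-8.1,0,0,0,-15.3],
    [-0.9,-8.7,0,0,0,-16.4],
    [-1,-9.3,0,0,0,-17.5],
    [-1.07,-9.8,0,0,0,-18.5],
    [-1.07,-10.14,0,0,0,-19.09],
    [-1.07,-10.14,0,0,0,-19.09],
    [-1.07,-10.14,0,0,0,-19.09]
  ]
}}

```text
time: 35.53
position: [0.3907, 0.347, 0.1941]
tool_rot: [[-0.011, 1.0, -0.002], [1.0, 0.011, -0.002], [-0.001, -0.002, -1.0]]
force: [-0.3, -0.2, -3.2]
width: 0.0236
gripper_force: 50.0
```

Request:
{"fn": "send_rows", "kwargs": {
  "deltas": [
    [0,0,0.8,0,0,0],
    [0,0,1.8,0,0,0],
    [0,0,2.8,0,0,0],
    [0,0,3.8,0,0,0],
    [0,0,4.6,0,0,0],
    [0,0,5.2,0,0,0],
    [0,0,5.6,0,0,0],
    [0,0,5.8,0,0,0],
    [0,0,5.8,0,0,0],
    [0,0,5.8,0,0,0]
  ]
}}

```text
time: 36.37
position: [0.3914, 0.347, 0.0219]
tool_rot: [[-0.011, 1.0, -0.0], [1.0, 0.011, -0.0], [-0.0, -0.0, -1.0]]
force: [-0.8, 0.4, -2.3]
width: 0.0235
gripper_force: 50.0
```

```bash
python3 - <<'E'
from h import *
go(([.3906,.3474],.0075,90.68))
E
```

```text
t 36.3667 p [0.3914 0.347  0.0219] S [-312.8  303.7] phi 90.6 F [-0.75  0.39 -2.34] w 0.0235
[0.01, -0.03, 0.48, -0.0, 0.0, -0.02]
```

Request:
{"fn": "send_rows", "kwargs": {
  "deltas": [
    [0,0,0.15,0,0,0],
    [0,0,0.3,0,0,0],
    [0,0,0.4,0,0,0],
    [0,0,0.45,0,0,0],
    [0,0,0.5,0,0,0],
    [0,0,0.5,0,0,0]
  ]
}}

```text
time: 36.87
position: [0.3915, 0.3475, 0.0071]
tool_rot: [[-0.012, 1.0, 0.0], [1.0, 0.012, 0.0], [0.0, 0.0, -1.0]]
force: [0.5, -0.3, -1.2]
width: 0.024
gripper_force: 50.0
```

Request:
{"fn": "send_rows", "kwargs": {
  "deltas": [
    [0,0,0,0,0,0],
    [0,0,0,0,0,0],
    [0,0,0,0,0,0],
    [0,0,0,0,0,0],
    [0,0,0,0,0,0],
    [0,0,-0.5,0,0,0],
    [0,0,-1.5,0,0,0],
    [0,0,-2.5,0,0,0],
    [0,0,-3.5,0,0,0],
    [0,0,-4.5,0,0,0],
    [0,0,-5.5,0,0,0],
    [0,0,-6,0,0,0],
    [-4,0,-6,0,0,0],
    [-4,0,-6,0,0,0],
    [-4,0,-6,0,0,0],
    [-4,0,-6,0,0,0],
    [-4,0,-6,0,0,0]
  ],
  "hand": 60
}}

```text
time: 38.28
position: [0.3929, 0.226, 0.1871]
tool_rot: [[-0.009, 1.0, 0.0], [1.0, 0.009, 0.0], [0.0, 0.0, -1.0]]
force: [0.3, 0.3, 1.0]
width: 0.0598
gripper_force: 0.0
```

```bash
python3 - <<'E'
from h import *
go()
c=cam('top')
for o in jars(c)[:9]: print(o[0], toS(o[-1]))
P=cloud(c);H,Sa,V=cv2.split(cv2.cvtColor(c['image'],cv2.COLOR_BGR2HSV))
roi=np.zeros(H.shape,bool); roi[195:330,110:200]=1
m=roi&(H>5)&(H<25)&(Sa>80)&(P[...,2]>.032)&(P[...,2]<.048); q=P[m]
print('blade',cv2.minAreaRect(q[:,:2].astype(np.float32)*1000),np.median(q[:,2]),m.sum())
cv2.imwrite('pics/top7.png',c['image']); cv2.imwrite('pics/scene7.png',cv2.resize(cam('scene')['image'][60:330,220:500],None,fx=2,fy=2))
P=cloud(c)
m=(abs(P[...,2]-.014)<.006)&(V>120);m[:,195:]&=True;m[:,:195]=0;m[:,325:]=0;m[:170]=0;m[245:]=0
s=np.array([toS(P[np.where(m[:,u])[0].max(),u])[0] for u in range(205,315,4) if m[:,u].any()]); print('front',np.median(s),s)
E
```

```text
t 38.2833 p [0.3929 0.226  0.1871] S [-301.3  183.3] phi 90.51 F [0.26 0.26 1.05] w 0.0598
yellow [41.7 -0.8]
green [ 41.7 -89.7]
green [  7.5 388. ]
black [ 76.5 723.4]
black [-36.8 579.6]
black [39.4 90.4]
blade ((498.6622619628906, 443.2529296875), (92.5586929321289, 12.965550422668457), 0.913742184638977) 0.04081056279234363 104
front -174.8 [-175.4 -174.3 -173.5 -246.5 -207.  -174.2 -173.2 -175.9 -174.9 -174.1
 -176.4 -175.3 -174.7 -173.4 -175.8  -64.6 -174.6 -173.8  -42.1  -83.9
  -40.5  -40.1 -176.1 -175.2 -231.9 -176.3 -175.4 -174.9]
```

View pics/top7.png

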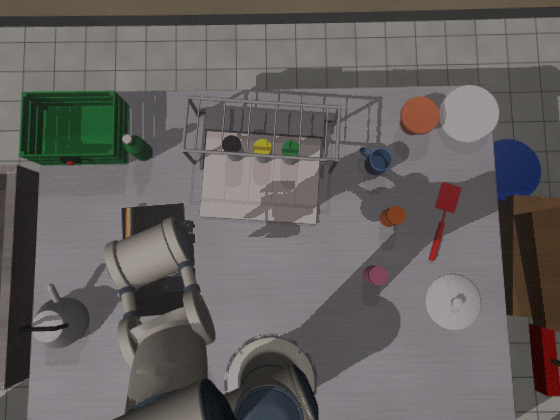

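View pics/scene7.png

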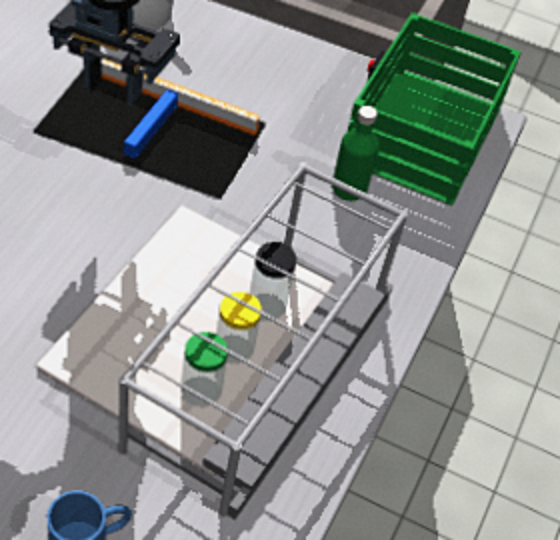

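The top view shows the row under the shelf at (231,143), (262,147) and (290,148), with the board front at about -175 mm, where it was seated. The scene crop shows the jars upright, the squeegee flat on its mat, and the mug in place.

```bash
python3 -c "
from rig import env
print(env.sign_off())"
```

```text
the job is handed in; nothing more can be done
None
```

I handed the job in at about 38 s: the board is seated on its stop, the three jars present (yellow, green and black) stand upright in a straight row just under the shelf's front edge, and the squeegee is back flat on its mat; sign-off returned no verdict.

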